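# Square bar from V-block to vise

## Robot

A 7-joint arm with a two-finger parallel gripper is mounted at the origin on the work surface. World frame = base frame: x ahead of the robot, y to its left, z up, the work surface at z = 0. Lengths are in m, angles in degrees, forces in N, time in s.
With the tool pointing down it reaches from about 0.425 to 0.875 m from the base axis. Payload 4.7 kg.
Tool frame: the origin (TCP) lies between the finger pads; the fingertips stand 11 mm ahead of it and the grasp point (between the pads) lies 8 mm behind it (env.tcp_to_tips is the distance from the TCP to the fingertips, in m); z points along the fingers, y is the line along which they close (so a half turn about z gives the same grasp; the last joint's range is limited). The gripper opens to 87 mm and grips with 3 to 60 N. Pads are 19 mm wide; open, the fingers measure 117 mm over their backs; the gripper's body (75 mm by 190 mm) begins 51 mm behind the grasp point.
Start: joints at [-63.65, 18.392, -4.016, 83.108, 1.295, 78.541, -3.26], TCP at [0.28, 0.586, 0.234] pointing down, gripper open.
Joint ranges: [-163.93, 163.93], [-17.29, 119.83], [-79.2, 71.16], [3.27, 140.29], [-89.18, 269.18], [5.43, 117.66], [-154.24, 154.24]. Speed limits (degrees/s): [147.25, 147.25, 180, 180, 180, 180, 180].

## Interface

Orientations are given as [roll, pitch, yaw] about the fixed x, y, z axes, in that order (R = Rz(yaw) Ry(pitch) Rx(roll)).
In Python, from cell import env, viewer gives the robot as it stands.
- The arm moves only by the tool step_arm, never from a script. Its arguments are lists of equal length, an entry for each row: "delta_pos": the shift along the tool's x, y, z in units of 0.2 m (1.0 is 0.2 m), a list of three; "rot": the turn, a rotation vector about the tool's x, y, z in units of 1.5 rad (1.0 is 1.5 rad), a list of three; "gripper": the gripper command: -1 is shut, 1 is fully open, values between are in proportion. A call has 1 to 20 rows; each row is the pose to reach, as a shift and turn from the pose commanded when the call began, along the tool's axes at that moment; what a row does not reach only later rows make up. A row lasts 1/8 s, in which the tool goes at most 62.5 mm and 10.7 degrees, less where a joint would pass 70% of its speed; a pose out of reach is approached as far as the arm can. A call with a number of a shift or a turn outside -1 to 1 is refused whole. A call with a gripper value outside its range is refused whole. The fingers move at their own pace and stop on an object; "squeeze" is the grip in N (left out, the last holds). Time passes only in rows, so rows that repeat a pose let the fingers close. It gives the time, the measured TCP pose, the force, the opening and the grip force at its end, in the units of the state.
- env.get_obs(): the state, without advancing time (a new reading comes with each control period).
- viewer.read_camera(name): name is "scene" or "top"; returns a dict with "img" (384x512x3 uint8, red, green, blue), "fx", "fy", "cx", "cy" (pixels), "pose" (4x4, takes a point from camera to world coordinates). Camera axes: x right, y down, z forward; pixel columns grow to the right and rows downward; lengths in m; the calibration is good to about 2 mm. A picture is of the moment at which its call begins. There is no depth.
- env.sign_off(): hands the job in; it is judged then, once.
The state is a dict: "time_s": time; "qpos": joint angles; "joint_velocities": joint speeds; "effort": joint torques, N m; "tool_pos": TCP position; "tool_rot": TCP orientation; "force": force on the tool from outside, world axes, zero at the start; "wrist_torque": the same for the moment, N m; "grip_width": finger opening in m; "grasp_force": force on a finger pad.
Only numpy, scipy, OpenCV 4.12 (cv2) and the standard library are available. Lean on these libraries where they do the work, as an engineer would, in place of code of your own. Each camera call takes 0.05 s, during which the arm holds its last target. There are 200 camera calls.

## Task

A short square aluminium bar lies cornerwise in the V-block on the hobby bench. Lift it out, lay it down on one of its long flat faces on the bench (or on the paper sheet spread there) and let go of it; then take it again across its long sides, turn it square to the vise, and lower it lengthwise between the vise's two low jaws and two tall end stops until it lies flat on the bed, letting go only once it is down. Leave the tins, the jar and the screwdriver where they are.

Things in the scene. Friction and masses are not known exactly. Their poses are not given: they have to be found in the camera images.
- bar_center (a point): Centre of the loose bar: plain aluminium, 40 x 40 mm in section, 62 mm long, 0.21 to 0.36 kg. y runs along its length (level at the start), x and z are square to its long flats. It starts cornerwise in the V-block, flats at 45 degrees, centre 50 mm above the bench; both ends stick out about 14 mm past the block, so it can be gripped by its end faces (62 mm apart).
- vblock_groove (a point): Dark steel V-block fixed to the bench, 64 mm across (its x), 34 mm long (its y, the direction of the groove), 44 mm tall, with a 90 degree groove on top. The point is the middle of the groove's bottom line, 22 mm above the bench; z is up.
- vise_bed (a point): Centre of the bed of a small blue vise fixed to the bench; the bar must lie here. The bed is 30 mm above the bench; x points across the jaws, y along them, z up. The vise's base is 150 mm (x) by 110 mm (y), with bolt lugs out to y = +-74 mm; a screw with a cross handle, lower than the bed, reaches x = +102 mm.
- vise_jaw (a point): Middle of the top inner edge of the jaw on the +x side of the bed. Two fixed bare steel jaws, faces 45 mm apart (22.5 mm either side of the bed's centre), 104 mm long along y, only 14 mm higher than the bed, so the 40 mm bar stands 26 mm proud of them.
- vise_stop (a point): Middle of the top inner edge of the end stop on the +y side. Two steel end stops between the jaws, inner faces 69 mm apart (34.5 mm either side of the bed's centre), 12 mm thick, 34 mm wide, 50 mm higher than the bed: there is no room for fingers at the bar's ends. Apart from the stops nothing on the vise is higher than its jaws.
- tin: Bystander: plain steel paint tin, diameter 60 mm, 55 mm tall; origin at the centre of its underside.
- jar: Bystander: glass jar with a black cap, diameter 64 mm, 85 mm tall; origin at the centre of its underside.
- tin2: Bystander: small tin with a paper band, diameter 52 mm, 60 mm tall; origin at the centre of its underside.
- driver: Bystander: screwdriver with a dark wooden handle, 180 mm long, lying along its x axis on the bench.
Things that resemble listed ones, but are neither listed nor needed, are in the scene too. What is shaped like the part that bears bar_center but orange or purple is not meant.

How it is judged (in metres and radians):
On the way, in this order (a step that is already met when the one before it is completed fails the run):
1. the bar lies on a long flat face on the bench or its paper sheet (within about 6 degrees), let go of and still ((angle between the z axis of bar_center and the z axis of vise_bed, either way round below 0.1 rad or angle between the x axis of bar_center and the z axis of vise_bed, either way round below 0.1 rad) and height (world z) of bar_center below 0.024 m and linear speed of bar below 0.02 m/s and contact force between the fingers and bar below 0.05 N), for 0.2 s.
2. the bar, still held, is down between the jaws: its underside less than 8 mm above the bed (horizontal distance between bar_center and vise_bed below 0.008 m and z of bar_center in the frame of vise_bed below 0.028 m and angle between the y axis of bar_center and the y axis of vise_bed, either way round below 0.15 rad and contact force between the fingers and bar above 0.5 N), for 0.1 s.
At the end, for the whole second after the job is handed in: The bar lies flat on the vise's bed (centre 20 mm above it, within 2.5 mm; a long face level within about 6 degrees), its length along the jaws within 0.12 rad, centred within 5 mm across the jaws and 7 mm along them, at rest and released ((angle between the z axis of bar_center and the z axis of vise_bed, either way round below 0.1 rad or angle between the x axis of bar_center and the z axis of vise_bed, either way round below 0.1 rad) and angle between the y axis of bar_center and the y axis of vise_bed, either way round below 0.12 rad and x of bar_center in the frame of vise_bed between -0.005 and 0.005 m and y of bar_center in the frame of vise_bed between -0.007 and 0.007 m and z of bar_center in the frame of vise_bed between 0.015 and 0.0225 m and linear speed of bar below 0.01 m/s and contact force between the fingers and bar below 0.05 N); the robot touches nothing.
It fails at once if the steel tin is moved by more than 30 mm (distance of tin from where it was at the start of the episode above 0.03 m).
It fails at once if the jar is moved by more than 30 mm (distance of jar from where it was at the start of the episode above 0.03 m).
It fails at once if the small tin is moved by more than 30 mm (distance of tin2 from where it was at the start of the episode above 0.03 m).
It fails at once if the screwdriver is moved by more than 30 mm (distance of driver from where it was at the start of the episode above 0.03 m).
It also fails if it takes over 64 s, if anything falls off the work surface, if the arm or the gripper's body presses on something with over 40 N, if the wrist force passes 120 N, or if a joint passes its speed limit or range.

## Working session

There is one attempt and no reset: what is moved stays moved. The work goes in short steps, Python scripts to look and compute and a tool call to move; the robot and the scene stay as the last step left them, time stands still between calls to the robot, and variables do not carry over. Pictures are saved under pics/ and viewed, at most 10 in all, crops included, and the job is handed in when it is done.

Besides the shell and the picture viewer there is one more tool, called in YAML: its name, and indented under it one key for each argument. step_arm: Moves the arm, as the interface text tells. Shifts and turns lie within -1 to 1; 1 stands for 0.2 m of shift or 1.5 rad of turn. Its arguments: {"type":"object","properties":{"delta_pos":{"type":"array"},"rot":{"type":"array"},"gripper":{"type":"array"},"squeeze":{"type":"number"}},"required":["delta_pos","rot","gripper"]}

```bash
ls; mkdir -p pics
python3 - <<'E'
from cell import env, viewer
import cv2,numpy as np
for n in("scene","top"):
    c=viewer.read_camera(n); cv2.imwrite(f"pics/{n}0.png",cv2.resize(c["img"][:,:,::-1],(800,600)))
    cv2.imwrite(f"raw_{n}.png",c["img"][:,:,::-1])
    print(n,c["fx"],c["fy"],c["cx"],c["cy"],np.round(c["pose"],4).tolist())
print(env.get_obs())
E
```

```text
pics
scene 370.5862195254896 370.5862195254896 248.03586223414328 190.88338167452937 [[-0.3467, 0.5553, -0.7559, 1.336], [0.938, 0.2051, -0.2795, 0.3128], [-0.0002, -0.806, -0.592, 0.672], [0.0, 0.0, 0.0, 1.0]]
top 375.62146179855614 375.62146179855614 263.5364449381765 188.4244713878804 [[-0.0063, -0.9806, 0.196, 0.3678], [-1.0, 0.0074, 0.0051, -0.0048], [-0.0064, -0.1959, -0.9806, 1.2162], [0.0, 0.0, 0.0, 1.0]]
{'time_s': 0.1, 'qpos': array([-63.64842412,  18.43649493,  -4.01654754,  83.16784241,
         1.29537813,  78.54028254,  -3.26205317]), 'joint_velocities': array([ 0.04614614, -0.1813753 , -0.03783743, -0.25729797,  0.03461822,
       -0.08536685, -0.04163935]), 'effort': array([-1.87195442e-04, -4.92570341e+01, -4.05669808e-01, -3.13397563e+01,
       -6.43305550e-02,  3.94386775e-02,  5.75981562e-05]), 'tool_pos': array([0.28011136, 0.58602291, 0.23255254]), 'tool_rot': array([-1.79900637e+02,  5.45353590e-03,  1.54457008e+02]), 'force': array([-0.79628693,  0.32151839,  0.35833169]), 'wrist_torque': array([ 9.95105386e-05, -1.59460915e-02, -2.44294956e-02]), 'grasp_force': 0.0, 'grip_width': 0.08705361071012123}
```

View pics/top0.png

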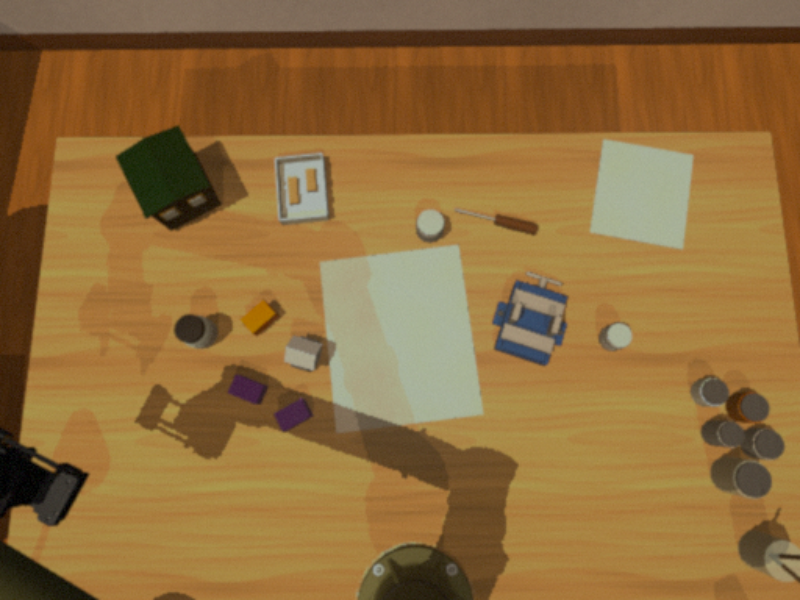

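View pics/scene0.png

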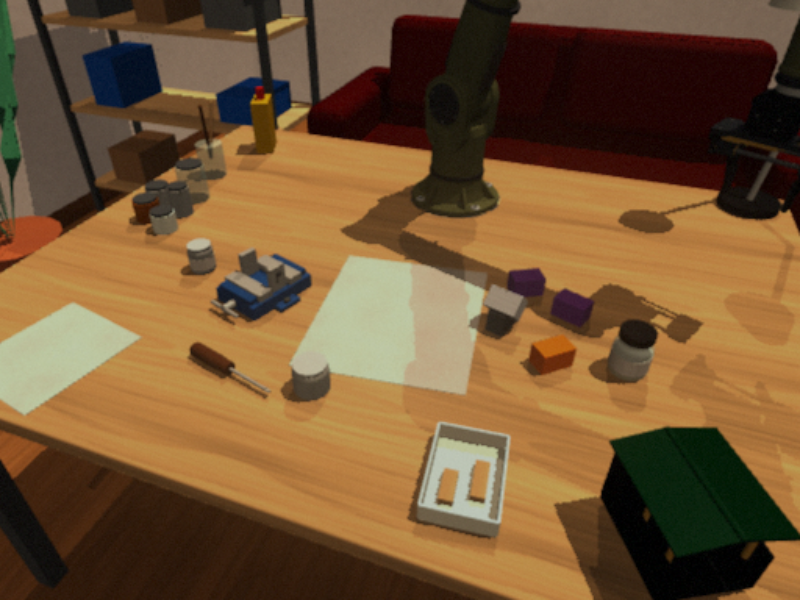

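Top view (800 px): V-block with bar at about (303,352), vise at (531,320), and the orange and purple lookalikes nearby. The paper lies between them. Scene view: bar at (505,303), vise at (265,287). Next I'll zoom in on both.

Run:
```python
import cv2,numpy as np
t=cv2.imread("raw_top.png");s=cv2.imread("raw_scene.png")
def cr(i,u,v): return cv2.resize(i[v-25:v+25,u-33:u+33],(396,300),interpolation=cv2.INTER_CUBIC)
o=np.vstack([np.hstack([cr(t,194,225),cr(t,340,205)]),np.hstack([cr(s,323,197),cr(s,168,183)])])
cv2.imwrite("pics/z1.png",cv2.convertScaleAbs(o,alpha=1.3))
```

```text
(no output)
```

View pics/z1.png

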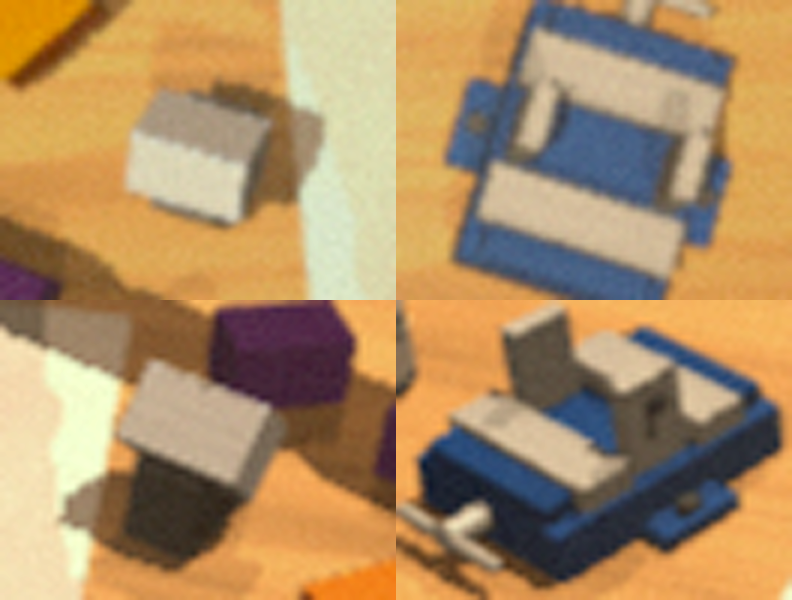

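The zoom shows the bar ridge and side edges clearly in both views (ridge at about (133,131)–(250,163) in the top crop). It also shows the jaws' top inner edges. I'll cast those corners onto their known heights.

```bash
cat > h.py <<'E'
import numpy as np, cv2
K={"scene":(370.5862,248.0359,190.8834,[[-0.3467,0.5553,-0.7559,1.336],[0.938,0.2051,-0.2795,0.3128],[-0.0002,-0.806,-0.592,0.672]]),
"top":(375.6215,263.5364,188.4245,[[-0.0063,-0.9806,0.196,0.3678],[-1.0,0.0074,0.0051,-0.0048],[-0.0064,-0.1959,-0.9806,1.2162]])}
def ray(n,u,v,z):
    f,cx,cy,P=K[n];P=np.array(P);d=P[:,:3]@[(u-cx)/f,(v-cy)/f,1];o=P[:,3]
    return (o+d*(z-o[2])/d[2])[:2]
def proj(n,p):
    f,cx,cy,P=K[n];P=np.array(P);c=P[:,:3].T@(np.array(p)-P[:,3]);return np.array([f*c[0]/c[2]+cx,f*c[1]/c[2]+cy])
E
python3 - <<'E'
from h import *
def pts(n,u,v,ox,oy,L,z):
    return np.array([ray(n,u-33+(x-ox+.5)/6-.5,v-25+(y-oy+.5)/6-.5,z) for x,y in L])
def show(l,p):
    d=p[1]-p[0]; print(l,np.round(p*1000,1).tolist(),"mid",np.round(p.mean(0)*1000,1),"len",round(1000*np.hypot(*d),1),"ang",round(np.degrees(np.arctan2(d[1],d[0])),1))
b=("top",194,225,0,0)
show("ridge t",pts(*b,[(133,131),(250,163)],.0783))
show("far t",pts(*b,[(157,92),(271,122)],.05)); show("near t",pts(*b,[(127,190),(243,222)],.05))
b=("scene",323,197,0,300)
show("ridge s",pts(*b,[(152,360),(280,405)],.0783)); show("far s",pts(*b,[(118,430),(245,500)],.05))
b=("top",340,205,396,0)
show("jaw+ out t",pts(*b,[(533,28),(728,85)],.044));show("jaw+ in t",pts(*b,[(525,72),(712,130)],.044))
show("jaw- in t",pts(*b,[(490,160),(687,222)],.044));show("jaw- out t",pts(*b,[(478,215),(668,276)],.044))
show("stops t outer corners",pts(*b,[(530,80),(713,133)],.08))
show("stops t lower corners",pts(*b,[(516,148),(700,203)],.08))
b=("scene",168,183,396,300)
show("jaw+ out s",pts(*b,[(448,417),(590,492)],.044));show("jaw+ in s",pts(*b,[(487,393),(630,462)],.044))
show("stop+ inner",pts(*b,[(615,388),(577,358)],.08)); show("stop-inner top",pts(*b,[(503,333),(566,305)],.08))
for n,p in(("tin",(.62,-.03)),):pass
for l,u,v,z in(("tin",431,225,.055),("tin2",618,335,.06),("jar",190,328,.085),("drv",518,224,.015),("drvtip",460,211,.005),("orange",258,317,.03),("pA",247,389,.03),("pB",293,414,.03),("paperTL",322,263,0),("paperTR",458,247,0),("paperBR",482,413,0),("paperBL",338,431,0)):
    print(l,np.round(ray("top",u*.64,v*.64,z)*1000))
E
```

```text
ridge t [[494.8, 247.4], [478.2, 187.6]] mid [486.5 217.5] len 62.0 ang -105.5
far t [[518.3, 241.9], [502.2, 182.0]] mid [510.2 211.9] len 62.0 ang -105.1
near t [[467.4, 255.7], [450.6, 195.2]] mid [459.  225.4] len 62.7 ang -105.6
ridge s [[471.7, 193.0], [486.9, 255.0]] mid [479.3 224. ] len 63.9 ang 76.2
far s [[492.7, 184.4], [524.8, 249.6]] mid [508.8 217. ] len 72.7 ang 63.8
jaw+ out t [[614.1, -208.7], [582.5, -310.3]] mid [ 598.3 -259.5] len 106.4 ang -107.2
jaw+ in t [[590.3, -203.5], [558.5, -300.5]] mid [ 574.4 -252. ] len 102.1 ang -108.1
jaw- in t [[543.4, -183.3], [510.0, -284.7]] mid [ 526.7 -234. ] len 106.8 ang -108.2
jaw- out t [[514.5, -175.9], [481.9, -273.4]] mid [ 498.2 -224.7] len 102.7 ang -108.5
stops t outer corners [[579.3, -199.8], [551.1, -291.8]] mid [ 565.2 -245.8] len 96.3 ang -107.0
stops t lower corners [[544.1, -191.2], [515.3, -283.2]] mid [ 529.7 -237.2] len 96.4 ang -107.4
jaw+ out s [[577.7, -304.5], [609.0, -204.8]] mid [ 593.4 -254.6] len 104.5 ang 72.5
jaw+ in s [[552.0, -298.1], [580.5, -199.2]] mid [ 566.3 -248.6] len 102.9 ang 74.0
stop+ inner [[571.8, -207.4], [554.7, -238.5]] mid [ 563.3 -223. ] len 35.5 ang -118.8
stop-inner top [[547.3, -285.2], [512.8, -269.6]] mid [ 530.1 -277.4] len 37.8 ang 155.6
tin [746. -39.]
tin2 [ 514. -406.]
jar [530. 434.]
drv [ 760. -226.]
drvtip [ 793. -104.]
orange [560. 317.]
pA [414. 332.]
pB [365. 238.]
paperTL [681. 193.]
paperTR [714. -98.]
paperBR [ 364. -139.]
paperBL [331. 152.]
```

```bash
cat > goal.py <<'E'
import sys,numpy as np
from scipy.spatial.transform import Rotation as R
from cell import env
o=env.get_obs(); T=R.from_euler('xyz',o["tool_rot"],degrees=True)
x,y,z,yaw=map(float,sys.argv[1:5]); tilt=float(sys.argv[5]) if len(sys.argv)>5 else 0
G=R.from_euler('xyz',[180,0,yaw],degrees=True)*R.from_euler('y',tilt,degrees=True)
d=T.inv().apply(np.array([x,y,z])-o["tool_pos"])/.2; r=(T.inv()*G).as_rotvec()/1.5
print("d",np.round(d,4),"rot",np.round(r,4),"t",o["time_s"],"q",np.round(o["qpos"]),o["tool_pos"].round(4),o["tool_rot"].round(1),"F",o["force"].round(1),o["grip_width"],o["grasp_force"])
E
python3 goal.py .485 .218 .16 164.6
```

```text
d [-1.7177 -1.2179  0.365 ] rot [-0.0012 -0.     -0.118 ] t 0.1 q [-64.  18.  -4.  83.   1.  79.  -3.] [0.2801 0.586  0.2326] [-179.9    0.   154.5] F [-0.8  0.3  0.4] 0.08705361071012123 0.0
```

step_arm:
  delta_pos:
    - [-0.86,-0.61,0]
    - [-0.86,-0.61,0]
    - [-0.86,-0.61,0]
    - [-0.86,-0.61,0]
  rot:
    - [0,0,-0.118]
    - [0,0,-0.118]
    - [0,0,-0.118]
    - [0,0,-0.118]
  gripper: [1,1,1,1]

```text
time_s: 0.6
tool_pos: [0.3857, 0.3977, 0.2334]
tool_rot: [-179.9, 0.1, 164.2]
force: [-0.1, 0.2, 0.1]
grip_width: 0.087
grasp_force: 0.0
```

```bash
python3 goal.py .485 .218 .14 164.6
```

```text
d [-0.7214 -0.729   0.4689] rot [-0.0009  0.0008 -0.0042] t 0.6 q [-50.   7.   1.  97.  -0.  76.  26.] [0.3857 0.3977 0.2334] [-1.799e+02  1.000e-01  1.642e+02] F [-0.1  0.2  0.1] 0.08701680102128069 0.0
```

step_arm:
  delta_pos:
    - [-0.72,-0.73,0.2]
    - [-0.72,-0.73,0.3]
    - [-0.72,-0.73,0.47]
    - [-0.72,-0.73,0.47]
    - [-0.72,-0.73,0.47]
    - [-0.72,-0.73,0.47]
  rot:
    - [0,0,0]
    - [0,0,0]
    - [0,0,0]
    - [0,0,0]
    - [0,0,0]
    - [0,0,0]
  gripper: [1,1,1,1,1,1]

```text
time_s: 1.35
tool_pos: [0.4827, 0.2242, 0.1397]
tool_rot: [180.0, -0.0, 164.6]
force: [-0.1, 0.5, -0.4]
grip_width: 0.0871
grasp_force: 0.0
```

```bash
python3 goal.py .485 .218 .049 164.6
python3 - <<'E'
from cell import viewer
import cv2,numpy as np
o=[]
for n,u,v in(("top",194,215),("scene",323,180)):
    i=viewer.read_camera(n)["img"][:,:,::-1]; o.append(cv2.resize(i[v-40:v+40,u-40:u+40],(400,400),interpolation=cv2.INTER_CUBIC))
cv2.imwrite("pics/a.png",cv2.convertScaleAbs(np.hstack(o),alpha=1.4))
E
```

```text
d [-0.0196 -0.027   0.4537] rot [ 0.0004 -0.0002  0.0004] t 1.35 q [-37.   8.  10. 107.  -2.  65.  48.] [0.4827 0.2242 0.1397] [180.   -0.  164.6] F [-0.1  0.5 -0.4] 0.08707111397671799 0.0
```

View pics/a.png

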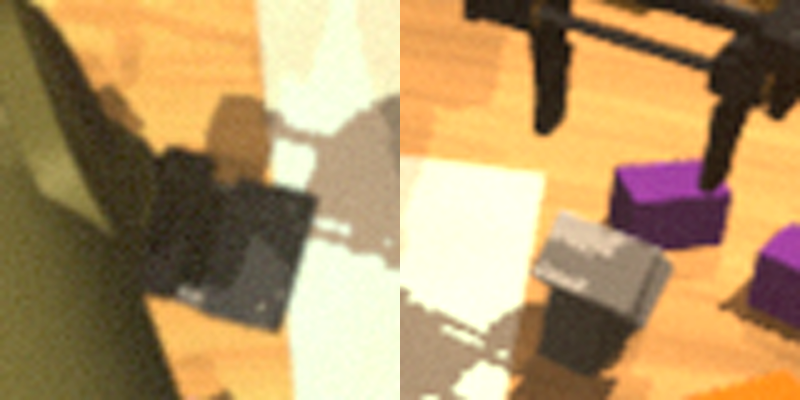

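Gripper is above the bar, with fingertips in the right panel at (545,130) and (713,188). I'll check the camera against the known tool pose.

Run:
```python
from h import *
p=np.array([.4827,.2242,.1287]); a=np.radians(74.6); y=np.array([np.cos(a),np.sin(a),0])
for s in(-1,1): 
    for w in (.0435,.051,.0585): print(s,w,(proj("scene",p+s*w*y)-[283,140])*5)
c=np.array([.485,.218,.05])
for s in(-1,1): print("bar ridge end",(proj("scene",c+[0,0,.0283]+s*.031*y)-[283,140])*5)
```

```text
-1 0.0435 [150.23421443 127.8331489 ]
-1 0.051 [137.98846829 123.54824843]
-1 0.0585 [125.82748792 119.29300829]
1 0.0435 [298.78553863 179.81263891]
1 0.051 [312.17987177 184.49944066]
1 0.0585 [325.67221291 189.22053632]
bar ridge end [149.06807249 211.15732309]
bar ridge end [251.14321804 249.2991998 ]
```

step_arm:
  delta_pos:
    - [-0.015,-0.018,0.2]
    - [-0.015,-0.018,0.4]
    - [-0.015,-0.018,0.454]
    - [-0.015,-0.018,0.454]
    - [-0.015,-0.018,0.454]
    - [-0.015,-0.018,0.454]
    - [-0.015,-0.018,0.454]
    - [-0.015,-0.018,0.454]
    - [-0.015,-0.018,0.454]
    - [-0.015,-0.018,0.454]
    - [-0.015,-0.018,0.454]
  rot:
    - [0,0,0]
    - [0,0,0]
    - [0,0,0]
    - [0,0,0]
    - [0,0,0]
    - [0,0,0]
    - [0,0,0]
    - [0,0,0]
    - [0,0,0]
    - [0,0,0]
    - [0,0,0]
  gripper: [1,1,1,1,0,-1,-1,-1,-1,-1,-1]
  squeeze: 40

```text
time_s: 2.82
tool_pos: [0.4853, 0.219, 0.0495]
tool_rot: [180.0, 0.0, 164.6]
force: [-1.4, -1.4, 7.1]
grip_width: 0.0618
grasp_force: 39.8
```

Gripped at 61.8 mm. Next I'll lift and move toward the paper.

step_arm:
  delta_pos:
    - [0,0,-0.3]
    - [0,0,-0.6]
    - [0,0,-0.6]
    - [0,0,-0.6]
  rot:
    - [0,0,0]
    - [0,0,0]
    - [0,0,0]
    - [0,0,0]
  gripper: [-1,-1,-1,-1]

```text
time_s: 3.32
tool_pos: [0.484, 0.2186, 0.1675]
tool_rot: [-179.9, -0.1, 164.6]
force: [0.8, -0.3, -3.4]
grip_width: 0.0616
grasp_force: 39.8
```

```bash
python3 goal.py .61 .02 .15 164.6 -45
```

```text
d [-0.8712 -0.79    0.0874] rot [-8.000e-04 -5.246e-01  4.000e-04] t 3.325 q [-37.   6.  10. 105.  -1.  68.  49.] [0.484  0.2186 0.1675] [-1.799e+02 -1.000e-01  1.646e+02] F [ 0.8 -0.3 -3.4] 0.06160552090541476 39.79171576758745
```

step_arm:
  delta_pos:
    - [-0.2,-0.2,0]
    - [-0.44,-0.4,0]
    - [-0.66,-0.6,0]
    - [-0.87,-0.79,0]
    - [-0.87,-0.79,0.05]
    - [-0.87,-0.79,0.087]
    - [-0.87,-0.79,0.087]
    - [-0.87,-0.79,0.087]
  rot:
    - [0,-0.1,0]
    - [0,-0.2,0]
    - [0,-0.3,0]
    - [0,-0.4,0]
    - [0,-0.5,0]
    - [0,-0.524,0]
    - [0,-0.524,0]
    - [0,-0.524,0]
  gripper: [-1,-1,-1,-1,-1,-1,-1,-1]

```text
time_s: 4.32
tool_pos: [0.61, 0.0201, 0.1501]
tool_rot: [-179.9, 44.9, 164.7]
force: [0.4, 0.4, -2.0]
grip_width: 0.0619
grasp_force: 39.8
```

```bash
python3 goal.py .61 .02 .04 164.6 -45;  python3 - <<'E'
from cell import viewer
import cv2,numpy as np
o=[]
for n,u,v in(("top",263,215),("scene",240,170)):
    i=viewer.read_camera(n)["img"][:,:,::-1]; o.append(cv2.resize(i[v-50:v+50,u-50:u+50],(400,400),interpolation=cv2.INTER_CUBIC))
cv2.imwrite("pics/b.png",cv2.convertScaleAbs(np.hstack(o),alpha=1.4))
E
```

```text
d [3.884e-01 3.000e-04 3.902e-01] rot [-0.0009 -0.0015  0.0006] t 4.325 q [-28.  -4.  10. 132.  63.  26.   5.] [0.61   0.0201 0.1501] [-179.9   44.9  164.7] F [ 0.4  0.4 -2. ] 0.061910760860555435 39.792152520321906
```

View pics/b.png

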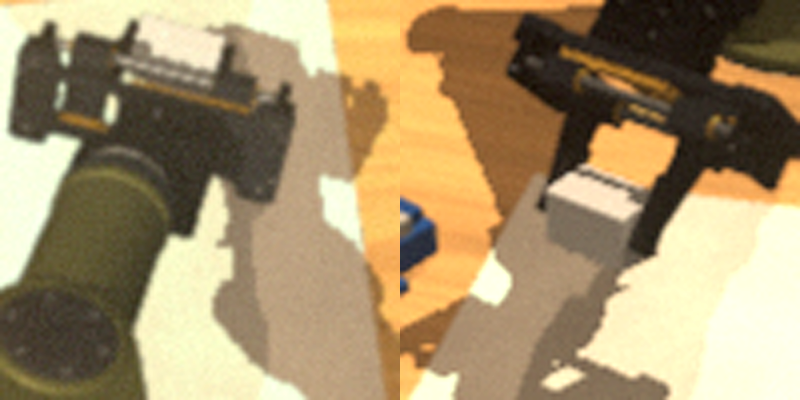

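Bar is held level at (595,215) in the right panel, flats horizontal. Lowering.

step_arm:
  delta_pos:
    - [0.15,0,0.15]
    - [0.3,0,0.3]
    - [0.4,0,0.4]
    - [0.42,0,0.42]
    - [0.43,0,0.43]
    - [0.44,0,0.44]
    - [0.44,0,0.44]
  rot:
    - [0,0,0]
    - [0,0,0]
    - [0,0,0]
    - [0,0,0]
    - [0,0,0]
    - [0,0,0]
    - [0,0,0]
  gripper: [-1,-1,-1,-1,-1,-1,-1]

```text
time_s: 5.3
tool_pos: [0.6113, 0.0206, 0.0276]
tool_rot: [179.9, 45.1, 164.6]
force: [-0.5, -0.4, -3.1]
grip_width: 0.0618
grasp_force: 39.8
```

step_arm:
  delta_pos:
    - [0.005,0,0.005]
    - [0.009,0,0.009]
    - [0.012,0,0.012]
    - [0.016,0,0.016]
    - [0.016,0,0.016]
  rot:
    - [0,0,0]
    - [0,0,0]
    - [0,0,0]
    - [0,0,0]
    - [0,0,0]
  gripper: [-1,-1,-1,-1,-1]

```text
time_s: 5.92
tool_pos: [0.611, 0.0204, 0.0227]
tool_rot: [180.0, 45.1, 164.6]
force: [-1.3, 0.7, -0.6]
grip_width: 0.0615
grasp_force: 39.8
```

step_arm:
  delta_pos:
    - [0.004,0,0.004]
    - [0.007,0,0.007]
    - [0.007,0,0.007]
  rot:
    - [0,0,0]
    - [0,0,0]
    - [0,0,0]
  gripper: [-1,-1,-1]

```text
time_s: 6.3
tool_pos: [0.6122, 0.0203, 0.0225]
tool_rot: [180.0, 45.3, 164.6]
force: [-7.3, 1.6, 10.5]
grip_width: 0.0619
grasp_force: 39.7
```

Contact with the bench. Now releasing and backing off along the tool axis.

step_arm:
  delta_pos:
    - [0,0,0]
    - [0,0,0]
    - [0,0,0]
    - [0,0,0]
    - [0,0,0]
    - [0,0,-0.2]
    - [0,0,-0.5]
    - [0,0,-0.8]
    - [0,0,-0.8]
    - [0,0,-0.8]
  rot:
    - [0,0,0]
    - [0,0,0]
    - [0,0,0]
    - [0,0,0]
    - [0,0,0]
    - [0,0,0]
    - [0,0,0]
    - [0,0,0]
    - [0,0,0]
    - [0,0,0]
  gripper: [0.2,1,1,1,1,1,1,1,1,1]

```text
time_s: 7.55
tool_pos: [0.5134, 0.0526, 0.135]
tool_rot: [179.7, 44.7, 164.0]
force: [-0.5, -0.7, 2.0]
grip_width: 0.0867
grasp_force: 0.0
```

```bash
python3 goal.py .611 .0204 .13 75;  python3 - <<'E'
from cell import viewer
import cv2,numpy as np
o=[]
for n,u,v in(("top",255,190),("scene",240,190)):
    i=viewer.read_camera(n)["img"][:,:,::-1]; cv2.imwrite(f"raw2_{n}.png",i); o.append(cv2.resize(i[v-40:v+40,u-40:u+40],(400,400),interpolation=cv2.INTER_CUBIC))
cv2.imwrite("pics/c.png",np.hstack(o))
E
```

```text
d [-0.3473 -0.0227  0.3789] rot [0.4053 0.4068 0.9796] t 7.55 q [ 19. -16. -44. 140.  47.  24.   8.] [0.5134 0.0526 0.135 ] [179.7  44.7 164. ] F [-0.5 -0.7  2. ] 0.08674063694819692 0.0
```

View pics/c.png

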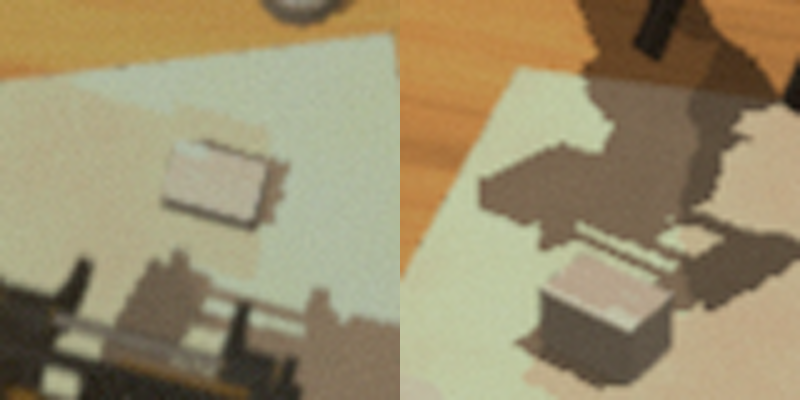

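Bar lies flat on the paper, top face corners in the left panel at about (175,140), (270,160), (255,222), (163,200). I'll measure it and turn the tool.

```bash
python3 goal.py .60 .03 .20 75
python3 - <<'E'
from h import *
for n,u,v,L in(("top",255,190,[(176,141),(268,160),(254,221),(163,201)]),("scene",240,190,[(175,247),(272,292),(233,330),(140,290)])):
    p=np.array([ray(n,u-40+(x+.5)/5-.5,v-40+(y+.5)/5-.5,.04) for x,y in L])*1000
    r=cv2.minAreaRect(p.astype(np.float32)); e=[p[1]-p[0],p[2]-p[3],p[2]-p[1],p[3]-p[0]]
    print(n,p.round(1).tolist(),p.mean(0).round(1),[(round(np.hypot(*d),1),round(np.degrees(np.arctan2(d[1],d[0])),1)) for d in e])
E
```

```text
d [-0.5403  0.0061  0.0913] rot [0.4079 0.409  0.9791] t 7.65 q [ 20. -16. -44. 140.  47.  24.   8.] [0.5138 0.0533 0.1365] [179.7  45.  164. ] F [ 0.6 -1.1  0.6] 0.08720203459673803 0.0
top [[638.0, 45.2], [625.1, -13.8], [585.4, -4.5], [598.8, 53.5]] [611.8  20.1] [(np.float64(60.4), np.float64(-102.4)), (np.float64(59.5), np.float64(-103.0)), (np.float64(40.8), np.float64(166.9)), (np.float64(40.1), np.float64(168.1))]
scene [[578.0, -7.5], [596.9, 56.7], [634.1, 48.1], [620.1, -11.0]] [607.3  21.6] [(np.float64(67.0), np.float64(73.6)), (np.float64(60.8), np.float64(76.7)), (np.float64(38.2), np.float64(-13.1)), (np.float64(42.3), np.float64(-4.8))]
```

step_arm:
  delta_pos:
    - [-0.27,0,0.05]
    - [-0.54,0.006,0.09]
    - [-0.54,0.006,0.09]
    - [-0.54,0.006,0.09]
    - [-0.54,0.006,0.09]
    - [-0.54,0.006,0.09]
    - [-0.54,0.006,0.09]
    - [-0.54,0.006,0.09]
    - [-0.54,0.006,0.09]
    - [-0.54,0.006,0.09]
    - [-0.54,0.006,0.09]
    - [-0.54,0.006,0.09]
    - [-0.54,0.006,0.09]
    - [-0.54,0.006,0.09]
  rot:
    - [0.02,0.02,0.049]
    - [0.061,0.061,0.147]
    - [0.102,0.102,0.245]
    - [0.143,0.143,0.343]
    - [0.184,0.184,0.441]
    - [0.224,0.225,0.539]
    - [0.265,0.266,0.636]
    - [0.306,0.307,0.734]
    - [0.347,0.348,0.832]
    - [0.388,0.389,0.93]
    - [0.408,0.409,0.979]
    - [0.408,0.409,0.979]
    - [0.408,0.409,0.979]
    - [0.408,0.409,0.979]
  gripper: [1,1,1,1,1,1,1,1,1,1,1,1,1,1]

```text
time_s: 9.4
tool_pos: [0.5997, 0.0299, 0.1972]
tool_rot: [-179.7, -0.0, 75.1]
force: [0.0, -0.6, -0.5]
grip_width: 0.0871
grasp_force: 0.0
```

```bash
python3 goal.py .6115 .0203 .08 75
```

```text
d [-0.0315  0.0721  0.5854] rot [-0.0034 -0.0001  0.0013] t 9.4 q [ 22.  16. -32.  92.   9.  74. -27.] [0.5997 0.0299 0.1972] [-179.7   -0.    75.1] F [ 0.  -0.6 -0.5] 0.0870709733986642 0.0
```

step_arm:
  delta_pos:
    - [-0.0315,0.072,0.3]
    - [-0.0315,0.072,0.5]
    - [-0.0315,0.072,0.7]
    - [-0.0315,0.072,0.8]
    - [-0.0315,0.072,0.838]
    - [-0.0315,0.072,0.838]
    - [-0.0315,0.072,0.838]
    - [-0.0315,0.072,0.838]
    - [-0.0315,0.072,0.838]
    - [-0.0315,0.072,0.838]
    - [-0.0315,0.072,0.838]
    - [-0.0315,0.072,0.838]
    - [-0.0315,0.072,0.838]
  rot:
    - [-0.003,0,0]
    - [-0.003,0,0]
    - [-0.003,0,0]
    - [-0.003,0,0]
    - [-0.003,0,0]
    - [-0.003,0,0]
    - [-0.003,0,0]
    - [-0.003,0,0]
    - [-0.003,0,0]
    - [-0.003,0,0]
    - [-0.003,0,0]
    - [-0.003,0,0]
    - [-0.003,0,0]
  gripper: [1,1,1,1,1,1,-1,-1,-1,-1,-1,-1,-1]

```text
time_s: 11.02
tool_pos: [0.6107, 0.0201, 0.0297]
tool_rot: [-179.9, -0.0, 75.0]
force: [-2.5, -0.3, 3.2]
grip_width: 0.0395
grasp_force: 40.1
```

```bash
python3 goal.py .6115 .0203 .17 72.3
```

```text
d [ 0.0026  0.0018 -0.7017] rot [-0.0016 -0.0005  0.0316] t 11.025 q [ 20.  27. -30. 100.  15.  57. -31.] [0.6107 0.0201 0.0297] [-179.9   -0.    75. ] F [-2.5 -0.3  3.2] 0.0395074729470982 40.10449962224811
```

step_arm:
  delta_pos:
    - [0,0,-0.3]
    - [0,0,-0.6]
    - [0,0,-0.7]
    - [0,0,-0.7]
  rot:
    - [0,0,0]
    - [0,0,0.03]
    - [0,0,0.03]
    - [0,0,0.03]
  gripper: [-1,-1,-1,-1]

```text
time_s: 11.52
tool_pos: [0.6123, 0.0196, 0.1704]
tool_rot: [179.9, -0.1, 72.4]
force: [-0.4, -0.5, -3.0]
grip_width: 0.0397
grasp_force: 40.1
```

```bash
python3 goal.py .5488 -.2424 .17 72.3
```

```text
d [-1.3449e+00  9.2600e-02 -1.0000e-04] rot [ 0.0011 -0.0011  0.0017] t 11.525 q [ 22.  19. -32.  93.  10.  71. -29.] [0.6123 0.0196 0.1704] [ 1.799e+02 -1.000e-01  7.240e+01] F [-0.4 -0.5 -3. ] 0.03969189390539232 40.090518719516695
```

step_arm:
  delta_pos:
    - [-0.3,0.02,0]
    - [-0.6,0.045,0]
    - [-0.8,0.06,0]
    - [-0.9,0.065,0]
  rot:
    - [0,0,0]
    - [0,0,0]
    - [0,0,0]
    - [0,0,0]
  gripper: [-1,-1,-1,-1]

```text
time_s: 12.02
tool_pos: [0.5671, -0.1588, 0.1662]
tool_rot: [-179.7, -0.0, 72.2]
force: [-0.3, 0.0, -2.5]
grip_width: 0.0394
grasp_force: 40.1
```

```bash
python3 goal.py .5488 -.2424 .13 72.3
```

```text
d [-0.4263  0.0416  0.1808] rot [-0.0038 -0.0003 -0.0011] t 12.025 q [ 36.  16. -27.  96.   7.  70. -10.] [ 0.5671 -0.1588  0.1662] [-179.7   -0.    72.2] F [-0.3  0.  -2.5] 0.03941626030919175 40.0910973502323
```

step_arm:
  delta_pos:
    - [-0.22,0.02,0.05]
    - [-0.4,0.04,0.1]
    - [-0.43,0.042,0.18]
    - [-0.43,0.042,0.18]
    - [-0.43,0.042,0.18]
    - [-0.43,0.042,0.18]
  rot:
    - [-0.002,0,0]
    - [-0.002,0,0]
    - [-0.002,0,0]
    - [-0.002,0,0]
    - [-0.002,0,0]
    - [-0.002,0,0]
  gripper: [-1,-1,-1,-1,-1,-1]

```text
time_s: 12.78
tool_pos: [0.5527, -0.2386, 0.1341]
tool_rot: [179.8, -0.1, 72.6]
force: [0.1, 0.2, -2.0]
grip_width: 0.0399
grasp_force: 40.1
```

```bash
python3 goal.py .5488 -.2424 .13 72.3;  python3 - <<'E'
from cell import viewer
import cv2,numpy as np
o=[]
for n,u,v in(("top",340,195),("scene",168,175)):
    i=viewer.read_camera(n)["img"][:,:,::-1]; o.append(cv2.resize(i[v-40:v+40,u-40:u+40],(400,400),interpolation=cv2.INTER_CUBIC))
cv2.imwrite("pics/d.png",cv2.convertScaleAbs(np.hstack(o),alpha=1.4))
E
```

```text
d [-0.0242 -0.0131  0.0202] rot [ 0.0023 -0.0012  0.0033] t 12.775 q [ 41.  18. -24.  97.   8.  67.  -2.] [ 0.5527 -0.2386  0.1341] [ 1.798e+02 -1.000e-01  7.260e+01] F [ 0.1  0.2 -2. ] 0.03986169550895584 40.090727931819856
```

View pics/d.png

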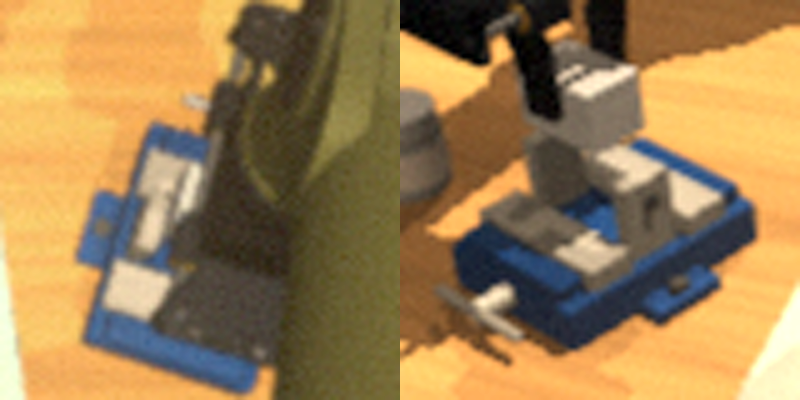

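Run:
```python
from h import *
def P(c,yaw,l,n="scene"):
    a=np.radians(yaw);x=np.array([np.sin(a),-np.cos(a),0]);y=np.array([np.cos(a),np.sin(a),0])
    off={"scene":[128,135],"top":[300,155]}[n]
    return ((proj(n,np.array(c)+l[0]*x+l[1]*y+[0,0,l[2]])-off)*5+[400 if n=="scene" else 0,0]).round()
b=[.5527,-.2386,.1044]
for l in((.02,-.031,0),(.02,.031,0),(-.02,.031,0),(-.02,.031,.04),(.02,.031,.04)): print("bar",l,P(b,72.6,l))
v=[.5488,-.2424,0]
for l in((.0225,.052,.044),(.0225,-.052,.044),(.017,.0345,.08),(.017,.0465,.08),(-.017,.0465,.08),(-.017,-.0345,.08),(.017,-.0345,.08),(.017,.0465,.044),(.075,.055,0),(-.075,.055,0)): print("vise",l,P(v,72.3,l),P(v,72.3,l,"top"))
```

```text
bar (0.02, -0.031, 0) [518. 122.]
bar (0.02, 0.031, 0) [590. 156.]
bar (-0.02, 0.031, 0) [642. 127.]
bar (-0.02, 0.031, 0.04) [634.  67.]
bar (0.02, 0.031, 0.04) [581.  96.]
vise (0.0225, 0.052, 0.044) [622. 253.] [135. 189.]
vise (0.0225, -0.052, 0.044) [506. 192.] [294. 238.]
vise (0.017, 0.0345, 0.08) [601. 187.] [169. 195.]
vise (0.017, 0.0465, 0.08) [615. 194.] [150. 190.]
vise (-0.017, 0.0465, 0.08) [659. 169.] [135. 242.]
vise (-0.017, -0.0345, 0.08) [566. 125.] [264. 281.]
vise (0.017, -0.0345, 0.08) [522. 148.] [278. 228.]
vise (0.017, 0.0465, 0.044) [623. 245.] [141. 200.]
vise (0.075, 0.055, 0) [568. 358.] [141. 126.]
vise (-0.075, 0.055, 0) [749. 241.] [ 79. 342.]
```

Right panel shows the bar above the vise at (525–640, 42–148), aligned with the stops to within a few px of the prediction. Lowering in stages.

step_arm:
  delta_pos:
    - [-0.022,-0.012,0.02]
    - [-0.022,-0.012,0.04]
    - [-0.022,-0.012,0.06]
    - [-0.022,-0.012,0.06]
    - [-0.022,-0.012,0.06]
  rot:
    - [0,0,0.002]
    - [0,0,0.002]
    - [0,0,0.002]
    - [0,0,0.002]
    - [0,0,0.002]
  gripper: [-1,-1,-1,-1,-1]

```text
time_s: 13.5
tool_pos: [0.5482, -0.2436, 0.1214]
tool_rot: [179.9, -0.1, 72.3]
force: [0.4, 0.8, -3.7]
grip_width: 0.0394
grasp_force: 40.1
```

```bash
python3 goal.py .5488 -.2422 .08 72.3
```

```text
d [7.50e-03 1.00e-04 2.07e-01] rot [ 0.0016 -0.0009 -0.0004] t 13.5 q [ 41.  18. -24.  98.   8.  65.  -2.] [ 0.5482 -0.2436  0.1214] [ 1.799e+02 -1.000e-01  7.230e+01] F [ 0.4  0.8 -3.7] 0.03935397354343353 40.0905752973631
```

step_arm:
  delta_pos:
    - [0.006,0,0.03]
    - [0.006,0,0.06]
    - [0.006,0,0.09]
    - [0.006,0,0.12]
    - [0.006,0,0.15]
    - [0.006,0,0.18]
    - [0.006,0,0.2]
    - [0.006,0,0.2]
  rot:
    - [0,0,0]
    - [0,0,0]
    - [0,0,0]
    - [0,0,0]
    - [0,0,0]
    - [0,0,0]
    - [0,0,0]
    - [0,0,0]
  gripper: [-1,-1,-1,-1,-1,-1,-1,-1]

```text
time_s: 14.5
tool_pos: [0.5483, -0.2424, 0.081]
tool_rot: [179.9, -0.1, 72.3]
force: [1.1, 0.1, -2.1]
grip_width: 0.0395
grasp_force: 40.1
```

Past the stops with no contact. Next, the jaws.

step_arm:
  delta_pos:
    - [0,0,0.02]
    - [0,0,0.035]
    - [0,0,0.045]
    - [0,0,0.055]
    - [0,0,0.055]
  rot:
    - [0,0,0]
    - [0,0,0]
    - [0,0,0]
    - [0,0,0]
    - [0,0,0]
  gripper: [-1,-1,-1,-1,-1]

```text
time_s: 15.12
tool_pos: [0.5486, -0.2425, 0.0734]
tool_rot: [179.9, -0.0, 72.3]
force: [-7.9, 2.9, 15.4]
grip_width: 0.0397
grasp_force: 40.1
```

Run:
```python
from cell import env
import numpy as np
o=env.get_obs();a=np.radians(72.3);x=np.array([np.sin(a),-np.cos(a),0]);y=np.array([np.cos(a),np.sin(a),0])
for k in("force","wrist_torque"): print(k,[round(float(o[k]@e),3) for e in(x,y,np.array([0,0,1]))])
```

```text
force [-8.356, 0.342, 15.412]
wrist_torque [-0.006, 1.786, 0.042]
```

Run:
```python
from cell import viewer
import cv2,numpy as np
u,v=168,178
i=viewer.read_camera("scene")["img"][:,:,::-1]; cv2.imwrite("raw3_scene.png",i)
o=cv2.resize(i[v-30:v+30,u-40:u+40],(800,600),interpolation=cv2.INTER_CUBIC)
cv2.imwrite("pics/e.png",cv2.convertScaleAbs(o,alpha=1.5))
```

View pics/e.png

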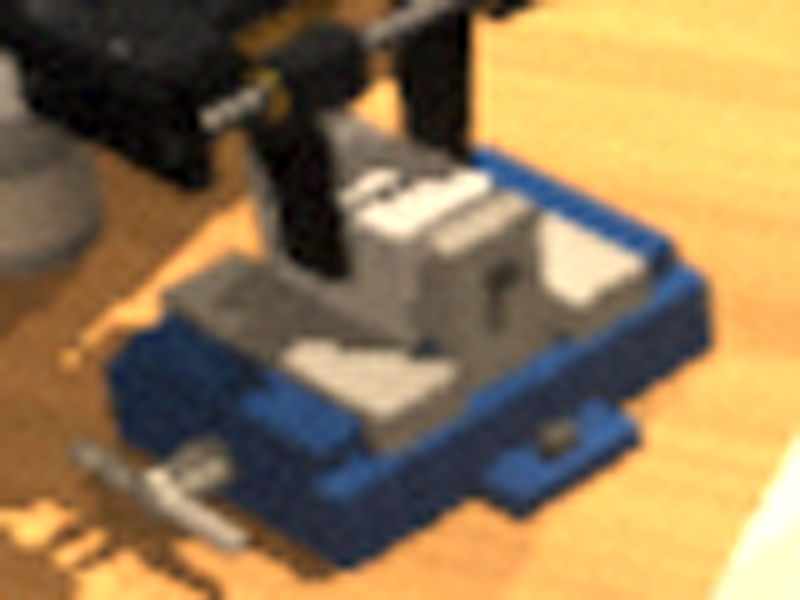

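The bar's lower edge runs from about (270,275) to (415,345), on top of the +x jaw's inner edge, with no gap on that side. So it is sitting on the +x jaw. I'll lift slightly, shift 2.5 mm toward −x and retry.

step_arm:
  delta_pos:
    - [0,0,-0.03]
    - [0,-0.0125,-0.03]
    - [0,-0.0125,-0.03]
    - [0,-0.0125,-0.015]
    - [0,-0.0125,0]
    - [0,-0.0125,0]
  rot:
    - [0,0,0]
    - [0,0,0]
    - [0,0,0]
    - [0,0,0]
    - [0,0,0]
    - [0,0,0]
  gripper: [-1,-1,-1,-1,-1,-1]

```text
time_s: 15.92
tool_pos: [0.5459, -0.2416, 0.0697]
tool_rot: [179.9, -0.1, 72.3]
force: [-0.8, 0.8, -3.1]
grip_width: 0.0393
grasp_force: 40.1
```

It's in the gap now, free of contact. Going on to the bed.

step_arm:
  delta_pos:
    - [0,0,0.012]
    - [0,0,0.024]
    - [0,0,0.035]
    - [0,0,0.043]
    - [0,0,0.048]
    - [0,0,0.051]
    - [0,0,0.051]
  rot:
    - [0,0,0]
    - [0,0,0]
    - [0,0,0]
    - [0,0,0]
    - [0,0,0]
    - [0,0,0]
    - [0,0,0]
  gripper: [-1,-1,-1,-1,-1,-1,-1]

```text
time_s: 16.8
tool_pos: [0.5459, -0.2417, 0.0601]
tool_rot: [179.9, -0.1, 72.3]
force: [-2.4, 1.3, -1.1]
grip_width: 0.0396
grasp_force: 40.1
```

step_arm:
  delta_pos:
    - [0,0,0.004]
    - [0,0,0.007]
    - [0,0,0.007]
  rot:
    - [0,0,0]
    - [0,0,0]
    - [0,0,0]
  gripper: [-1,-1,-1]

```text
time_s: 17.18
tool_pos: [0.5459, -0.2417, 0.0597]
tool_rot: [179.9, -0.1, 72.3]
force: [-5.5, 1.9, 5.4]
grip_width: 0.0394
grasp_force: 40.1
```

Seated on the bed at z 0.0597, as predicted. Releasing and retreating.

step_arm:
  delta_pos:
    - [0,0,0]
    - [0,0,0]
    - [0,0,0]
    - [0,0,0]
    - [0,0,0]
    - [0,0,-0.15]
    - [0,0,-0.4]
    - [0,0,-0.7]
    - [0,0,-0.7]
    - [0.5,0,-0.7]
    - [0.9,0,-0.7]
    - [0.9,0,-0.7]
    - [0.9,0,-0.7]
    - [0.9,0,-0.7]
  rot:
    - [0,0,0]
    - [0,0,0]
    - [0,0,0]
    - [0,0,0]
    - [0,0,0]
    - [0,0,0]
    - [0,0,0]
    - [0,0,0]
    - [0,0,0]
    - [0,0,0]
    - [0,0,0]
    - [0,0,0]
    - [0,0,0]
    - [0,0,0]
  gripper: [0,1,1,1,1,1,1,1,1,1,1,1,1,1]

```text
time_s: 18.92
tool_pos: [0.6003, -0.071, 0.198]
tool_rot: [179.9, -0.0, 72.3]
force: [0.3, -0.6, -0.3]
grip_width: 0.0873
grasp_force: 0.0
```

Run:
```python
from cell import viewer
import cv2,numpy as np
o=[]
for n,u,v in(("top",340,205),("scene",168,178)):
    i=viewer.read_camera(n)["img"][:,:,::-1]; o.append(cv2.resize(i[v-30:v+30,u-30:u+30],(400,400),interpolation=cv2.INTER_CUBIC))
cv2.imwrite("pics/f.png",cv2.convertScaleAbs(np.hstack(o),alpha=1.3))
```

```text
(no output)
```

View pics/f.png

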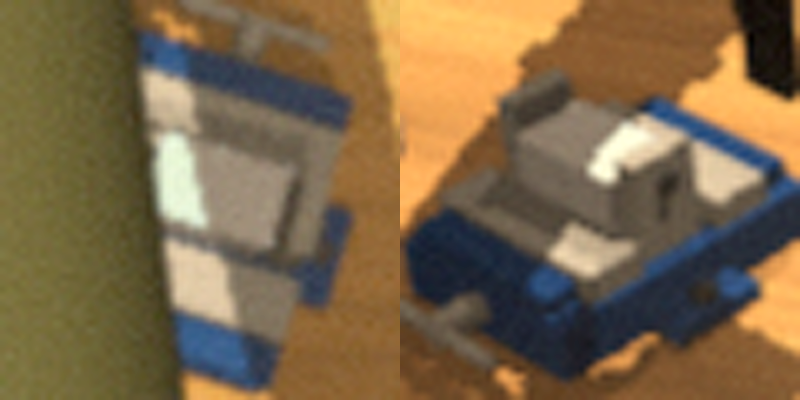

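The bar sits flat and level between the jaws and stops, at (230,190) in the left panel and (600,150) in the right, and the gripper is clear. Handing in.

```bash
python3 -c "
from cell import env
print(env.sign_off())"
```

```text
the job is handed in; nothing more can be done
None
```

The bar lies flat on the vise bed between the jaws and stops, let go of, and the job is handed in; no verdict came back, but the last picture shows it seated and the gripper clear.

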